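# Draw the hem gauge off the sewing chest and lay it on the notebook

### The job

The thin yellow hem gauge lies flat on top of the sewing chest. Slide it forward, lying flat, until a good two fingers' width of it sticks out over the chest's front edge, then grip it by that overhanging end, lift it off and lay it flat on the closed notebook, roughly in the middle and lengthwise. Leave the blue gauge where it lies.

Things in the scene. Friction and masses are not known exactly. Their poses are not given: they have to be found in the camera images.
- yellow_gauge: Yellow hem gauge, to be moved: flat strip 160 x 40 x 3 mm, 50 g, loose. Origin: centre of its underside; x along its length, y across, z up; its -x end starts 2 to 21 mm behind the chest's front edge. It glides on the chest under a fingertip pressed on it with 5 to 10 N. Overhanging, it can be straddled from above and gripped by its long edges, 40 mm apart. It tips if its origin passes the edge.
- blue_gauge: Blue hem gauge of the same shape, size and axes, lying beside the yellow one on the chest, their centres about 150 mm apart (either may be the left one). Loose; not to be moved.
- chest: Sewing chest, fixed, drawers shut. Origin: centre of its underside; x from front to back, y left, z up. Its flat wooden top is at z = 205 mm, from x = -85 (straight front edge, robot side) to 97 mm, y = -135 to 135 mm. Drawer knobs at y = 0 reach x = -97 mm, 33 mm and more below the top. A loose red spool, 48 mm high, 30 mm across, stands on top between the gauges, near x = 70, y = 0 mm.
- notebook: Closed notebook with a buff cover, lying on the worktop to the right of the chest; fixed. 210 mm long (x), 150 mm wide (y), its cover 10 mm above the worktop. Origin: centre of its underside; x along its long side, away from the robot; z up.
Things that resemble listed ones, but are neither listed nor needed, are in the scene too. Several things have the shape of the yellow_gauge; the one meant has the colours described above.

How it is judged:
On the way, in this order (a step that is already met when the one before it is completed fails the run):
1. the yellow gauge, still lying flat on the chest, sticks out at least 25 mm over the front edge (x of yellow_gauge in the frame of chest between -0.085 and -0.03 m and z of yellow_gauge in the frame of chest between 0.202 and 0.21 m and angle between yellow_gauge's own z axis and vertical below 0.06 rad and contact force between yellow_gauge and chest above 0.1 N), for 0.2 s.
2. the yellow gauge is held between the fingers, clear of the chest and still well above the worktop (contact force between the fingers and yellow_gauge above 0.5 N and contact force between yellow_gauge and chest below 0.05 N and height (world z) of yellow_gauge above 0.12 m), for 0.2 s.
At the end, for the whole second after the job is handed in: The yellow gauge lies flat and still on the notebook's cover, its centre within 35 mm of the notebook's centre lengthwise and 40 mm crosswise, its length within 17 degrees of the notebook's long side; the blue gauge is within 20 mm of where it lay (x of yellow_gauge in the frame of notebook between -0.035 and 0.035 m and y of yellow_gauge in the frame of notebook between -0.04 and 0.04 m and z of yellow_gauge in the frame of notebook between 0.006 and 0.016 m and angle between the x axis of yellow_gauge and the x axis of notebook, either way round below 0.3 rad and angle between yellow_gauge's own z axis and vertical below 0.08 rad and linear speed of yellow_gauge below 0.02 m/s and distance of blue_gauge from where it was at the start of the episode below 0.02 m); the robot touches nothing.
It fails at once if the blue gauge is moved more than 20 mm (distance of blue_gauge from where it was at the start of the episode above 0.02 m).
It also fails if it takes over 58 s, if anything falls off the work surface, if the arm or the gripper's body presses on something with over 40 N, if the wrist force passes 120 N, or if a joint passes its speed limit or range.

### The arm

A 7-joint arm with a two-finger parallel gripper is mounted at the origin on a cart in front of the work surface, level with it; the furniture and walls round the work are solid. World frame = base frame: x ahead of the robot, y to its left, z up, the work surface at z = 0. Lengths are in m, angles in rad, forces in N, time in s.
With the tool pointing down it reaches from about 0.4 to 0.75 m from the base axis. Payload 19.5 kg.
Tool frame: the origin (TCP) lies between the finger pads; the fingertips stand 22 mm ahead of it and the grasp point (between the pads) lies 3 mm ahead of it; z points along the fingers, y is the line along which they close (so a half turn about z gives the same grasp; the last joint's range is limited). The gripper opens to 85 mm and grips with 20 to 120 N. Pads are 22 mm wide; open, the fingers measure 114 mm over their backs; the gripper's body (76 mm by 85 mm) begins 54 mm behind the grasp point. The pads swing forward as they close: fully open they stand 13 mm farther back than shut.
Start: joints at [1.225, 0.707, -0.028, 1.485, 0.022, 0.951, -0.075], TCP at [0.172, -0.549, 0.253] pointing down, gripper open.
Joint ranges: [-2.71, 2.71], [-0.32, 2.16], [-1.57, 1.52], [0, 2.45], [-1.46, 4.6], [0, 2.02], [-2.83, 2.83]. Speed limits (rad/s): [1.89, 1.89, 2.57, 2.57, 3.01, 3.01, 3.01].

### API

Orientations are given as a rotation vector (axis times angle).
In Python, from station import bot gives the robot as it stands. The module is installed in compiled form; this text tells all that it offers.
- The arm moves only by the shell command python3 -m crank 'ROWS' [OPENING] [FORCE]. ROWS is JSON, a list of rows, each a list of 2 entries, a list of its own where there are three numbers: the shift along the tool's x, y, z in m, then the turn, a rotation vector about the tool's x, y, z in rad. A call has 1 to 10 rows; each row is the pose to reach, as a shift and turn from the pose commanded when the call began, along the tool's axes at that moment; what a row does not reach only later rows make up. A row lasts 1/10 s, in which the tool goes at most 50 mm and 8.59 degrees, less where a joint would pass 70% of its speed; a pose out of reach is approached as far as the arm can. A call with a gripper value outside its range is refused whole. OPENING is the finger opening in m, from 0 to 0.0854, set as the call begins (- or left out, the last holds). The fingers move at their own pace and stop on an object; FORCE is the grip in N (left out, the last holds). Time passes only in rows, so rows that repeat a pose let the fingers close. It gives the time, the measured TCP pose, the force, the opening and the grip force at its end, in the units of the state.
- bot.get_obs(): the state, without advancing time (a new reading comes with each control period).
- bot.capture(name): name is "scene" or "top" or "wrist"; returns (picture, depth): 384x512x3 uint8, red, green, blue; 384x512 float32, m along the optical axis (not along the pixel's ray), 0 where there is no reading.
- bot.camera_info(name): a dict with "fx", "fy", "cx", "cy" (pixels), "eye" and "attitude" of the camera in the world; the wrist camera has in their place "mount" (4x4, takes a point from camera to tool coordinates, whose origin is the TCP and whose axes are the flange's). Camera axes: x right, y up, looking along -z (the intrinsics and any distortion apply to the point x, -y, -z); pixel columns grow to the right and rows downward; lengths in m; the calibration is good to about 2 mm. A picture is of the moment at which its call begins: read the wrist's pose just before it. camera_info takes no time and is no camera call.
- bot.job_done(): hands the job in; it is judged then, once.
The state is a dict: "time_s": time; "joint_pos": joint angles; "qd": joint speeds; "joint_efforts": joint torques, N m; "ee_pos": TCP position; "ee_rot": TCP orientation; "ft_force": force on the tool from outside, world axes, zero at the start; "wrist_torque": the same for the moment, N m; "width": finger opening in m; "grasp_force": force on a finger pad.
Only numpy, scipy, OpenCV 4.12 (cv2) and the standard library are available. Lean on these libraries where they do the work, as an engineer would, in place of code of your own. Each camera call takes 0.05 s, during which the arm holds its last target. There are 200 camera calls.

## Working session

There is one attempt and no reset: what is moved stays moved. The work goes in short steps, Python scripts to look and compute and a shell command to move; the robot and the scene stay as the last step left them, time stands still between calls to the robot, and variables do not carry over. Pictures are saved under pics/ and viewed, at most 10 in all, crops included, and the job is handed in when it is done.

```bash
mkdir -p pics; ls; python3 - <<'E'
from station import bot
import cv2,numpy as np
o=bot.get_obs();print(o)
ims=[]
for n in("scene","top"):
    p,d=bot.capture(n);np.savez(f"{n}0.npz",p=p,d=d);cv2.imwrite(f"pics/{n}0.png",p[...,::-1]);print(n,bot.camera_info(n))
print(bot.camera_info("wrist"))
E
```

```text
pics
{'time_s': 0.0, 'joint_pos': array([ 1.22531673,  0.70710221, -0.0275845 ,  1.48500389,  0.0220089 ,
        0.95090957, -0.07545813]), 'qd': array([-9.67264225e-05,  6.80726231e-04,  2.60578930e-03, -1.97131693e-03,
       -1.06996891e-03,  9.66399869e-04, -1.03171417e-04]), 'joint_efforts': array([ 5.83623296e-04, -8.83220744e+01,  1.23491965e+00, -2.36171722e+01,
        1.69161824e-02,  6.54560325e-03,  1.68234817e-05]), 'ee_pos': array([ 0.17190805, -0.54844291,  0.25282705]), 'ee_rot': array([-3.10433469e+00, -4.75212371e-01,  3.66963038e-04]), 'ft_force': array([-0.72236885,  0.32653078,  0.56552133]), 'wrist_torque': array([-0.05412677,  0.00015859, -0.03617921]), 'grasp_force': 0.0, 'width': 0.0855907009889654}
scene {'fx': 492.05200384795415, 'fy': 492.05200384795415, 'cx': 267.2644254170581, 'cy': 187.88164285772788, 'eye': array([-0.16233388,  0.85493334,  0.81996   ]), 'attitude': array([ 0.38765094, -1.26475083, -2.26173613])}
top {'fx': 421.5231023256473, 'fy': 421.5231023256473, 'cx': 256.94021399752904, 'cy': 194.80624157570648, 'eye': array([ 0.3354146 , -0.05141972,  1.06148883]), 'attitude': array([ 0.13506407, -0.13460721, -1.53955137])}
{'fx': 279.5956469233427, 'fy': 279.5956469233427, 'cx': 257.00132995209975, 'cy': 195.79301029271426, 'mount': array([[-1.07426209e-03,  9.55591197e-01,  2.94693586e-01,
         7.73292238e-02],
       [ 9.99999117e-01,  1.25707163e-03, -4.30906700e-04,
        -8.02997948e-04],
       [-7.82221594e-04,  2.94692863e-01, -9.55591704e-01,
        -1.20351141e-01],
       [ 0.00000000e+00,  0.00000000e+00,  0.00000000e+00,
         1.00000000e+00]])}
```

View pics/top0.png

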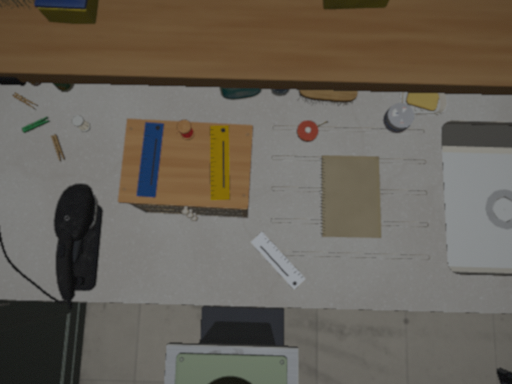

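View pics/scene0.png

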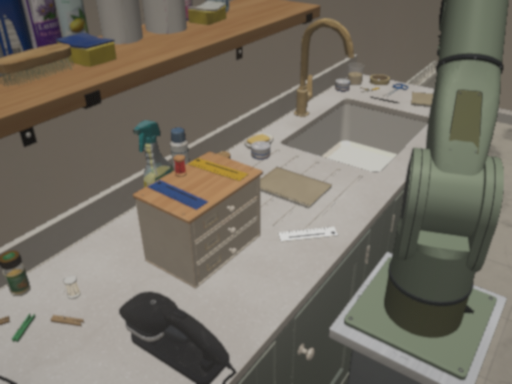

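The top view shows the yellow gauge at about (220,162), the blue at (150,160), the chest's front edge at row ~205, the notebook at (351,196) and a shelf above row 85. The scene view agrees: yellow lies to the right, next to the notebook.

```bash
cat > h.py <<'E'
import numpy as np,cv2
from scipy.spatial.transform import Rotation as R
from station import bot
def cam(n,obs=None):
    c=bot.camera_info(n)
    if n=="wrist":
        T=np.eye(4);T[:3,:3]=R.from_rotvec(obs["ee_rot"]).as_matrix();T[:3,3]=obs["ee_pos"];return c,T@c["mount"]
    T=np.eye(4);T[:3,:3]=R.from_rotvec(c["attitude"]).as_matrix();T[:3,3]=c["eye"];return c,T
def ray(uv,cT):
    c,T=cT;uv=np.atleast_2d(uv).astype(float)
    return np.c_[(uv[:,0]-c["cx"])/c["fx"],-(uv[:,1]-c["cy"])/c["fy"],-np.ones(len(uv))]@T[:3,:3].T
def onz(uv,cT,z):
    r=ray(uv,cT);e=cT[1][:3,3];return e+r*((z-e[2])/r[:,2])[:,None]
def pts(uv,d,cT):
    uv=np.atleast_2d(uv);return cT[1][:3,3]+ray(uv,cT)*d[uv[:,1],uv[:,0]][:,None]
def mask(p,lo,hi):
    m=cv2.inRange(cv2.cvtColor(p,cv2.COLOR_RGB2HSV),lo,hi)
    return m
def rects(m,amin=200):
    cs,_=cv2.findContours(m,cv2.RETR_EXTERNAL,cv2.CHAIN_APPROX_NONE);return [c for c in cs if cv2.contourArea(c)>amin]
def fit(c,cT,z):
    P=onz(c[:,0,:],cT,z)[:,:2];r=cv2.minAreaRect((P*1000).astype(np.float32));b=cv2.boxPoints(r)
    e=[b[1]-b[0],b[2]-b[1]];l=max(e,key=np.linalg.norm);a=np.degrees(np.arctan2(l[1],l[0]));a=(a+90)%180-90
    return np.round(r[0],1),np.round(sorted(r[1]),1),round(float(a),1)
E
python3 - <<'E'
from h import *
for n in("top",):
    f=np.load(n+"0.npz");p,d=f["p"],f["d"];cT=cam(n)
    hsv=cv2.cvtColor(p,cv2.COLOR_RGB2HSV)
    for q in[(220,185),(150,180),(185,160),(340,200),(185,128),(300,230),(230,75)]: print(q,hsv[q[1],q[0]],pts(q,d,cT).round(3))
    for nm,lo,hi,z in[("yel",(22,190,60),(32,255,255),.208),("blu",(100,120,30),(125,255,255),.208)]:
        for c in rects(mask(p,lo,hi),300): print(nm,c[:,0].mean(0),fit(c,cT,z))
    u,v=np.meshgrid(range(512),range(384));uv=np.c_[u.ravel(),v.ravel()];P=pts(uv,d,cT).reshape(384,512,3)
    m=((abs(P[...,2]-.206)<.012)&(P[...,0]<.75)&(d>0)).astype(np.uint8)
    for c in rects(m,2000): print("chest",c[:,0].min(0),c[:,0].max(0),fit(c,cT,.205))
    m=mask(p,(13,40,50),(28,140,200));m[:, :310]=0;m[:,390:]=0;m[:140]=0
    for c in rects(m,2000): print("nb",fit(c,cT,.01))
    s=P[(d>0)&(v<90)];print("shelf z",np.percentile(s[:,2],[5,50,95]), s[abs(s[:,2]-np.median(s[:,2]))<.02][:,0].min())
E
```

```text
(220, 185) [ 24 235 127] [[0.502 0.028 0.208]]
(150, 180) [109 141  76] [[0.509 0.173 0.207]]
(185, 160) [ 15 134 122] [[0.554 0.103 0.204]]
(340, 200) [ 20  58 110] [[ 0.511 -0.259  0.01 ]]
(185, 128) [ 16 126 127] [[0.609 0.099 0.251]]
(300, 230) [ 30   6 129] [[ 0.433 -0.159  0.002]]
(230, 75) [ 16 119 109] [[ 0.604 -0.007  0.502]]
yel [219.35393258 162.48876404] (array([551.4,  31. ]), array([ 38.1, 157.2]), 3.0)
blu [149.89142857 159.27428571] (array([553.9, 175.9]), array([ 35.9, 155.6]), -2.6)
chest [117 118] [252 209] (array([548.8, 101.8]), array([182.2, 269.2]), 88.4)
nb (array([ 523.2, -285.9]), array([145.7, 208. ]), 0.3)
shelf z [0.4785854  0.50113961 0.50354398] 0.5938274228566482
```

The yellow gauge is at about (0.551, 0.031) with yaw 3°, and the chest's front edge is at x≈0.456 there. That puts the gauge's end 15 mm behind the edge, which fits the stated range. The notebook is at (0.523, -0.286). I'll move over with the fingers shut.

```bash
python3 -m crank '[[[0.017,-0.015,-0.01],[0,0,0.05]],[[0.051,-0.044,-0.017],[0,0,0.15]],[[0.085,-0.073,-0.017],[0,0,0.25]],[[0.12,-0.102,-0.017],[0,0,0.25]],[[0.155,-0.132,-0.017],[0,0,0.25]],[[0.19,-0.162,-0.017],[0,0,0.25]],[[0.225,-0.192,-0.017],[0,0,0.25]],[[0.26,-0.222,-0.017],[0,0,0.25]],[[0.29,-0.248,-0.017],[0,0,0.25]],[[0.29,-0.248,-0.017],[0,0,0.25]]]' 0 40
python3 - <<'E'
from h import *
o=bot.get_obs();print(o["ee_pos"],R.from_rotvec(o["ee_rot"]).as_matrix().round(3),o["ft_force"])
print((R.from_rotvec(o["ee_rot"]).as_matrix().T@(np.array([.53,.031,.265])-o["ee_pos"])).round(4))
E
```

```text
time_s: 1.1
ee_pos: [0.3769, -0.221, 0.2701]
ee_rot: [-3.138, -0.095, -0.001]
ft_force: [-0.7, -0.1, 0.0]
width: 0.0
grasp_force: 0.0
[ 0.3769416  -0.22097368  0.27013832] [[ 0.998  0.061  0.   ]
 [ 0.061 -0.998  0.002]
 [ 0.001 -0.002 -1.   ]] [-0.72757688 -0.13875852  0.04605579]
[ 0.1681 -0.2422  0.0057]
```

```bash
python3 -m crank '[[[0.015,-0.035,0],[0,0,0]],[[0.03,-0.07,0],[0,0,0]],[[0.047,-0.107,0],[0,0,0]],[[0.064,-0.145,0],[0,0,0]],[[0.08,-0.182,0],[0,0,0]],[[0.096,-0.22,0],[0,0,0]],[[0.108,-0.246,0],[0,0,0]],[[0.108,-0.246,0],[0,0,0]],[[0.108,-0.246,0],[0,0,0]]]'
cat > look.py <<'E'
from h import *
import sys
o=bot.get_obs();p,d=bot.capture("wrist");cT=cam("wrist",o)
cv2.imwrite(f"pics/{sys.argv[1]}.png",p[...,::-1]);np.savez(sys.argv[1]+".npz",p=p,d=d,pos=o["ee_pos"],rot=o["ee_rot"])
print(o["ee_pos"].round(4),o["ft_force"].round(1))
z=float(sys.argv[2])
for c in rects(mask(p,(22,170,40),(33,255,255)),800):
    print(c[:,0].min(0),c[:,0].max(0),fit(c,cT,z))
E
python3 look.py w1 .208
```

```text
time_s: 2.0
ee_pos: [0.469, 0.0261, 0.2701]
ee_rot: [3.14, 0.085, -0.001]
ft_force: [-0.1, -0.8, -0.1]
width: 0.0001
grasp_force: 0.0
[0.469  0.0261 0.2701] [-0.1 -0.8 -0.1]
[224   0] [292 215] (array([540.2,  30.8]), array([ 38.7, 129.2]), 2.9)
```

View pics/w1.png

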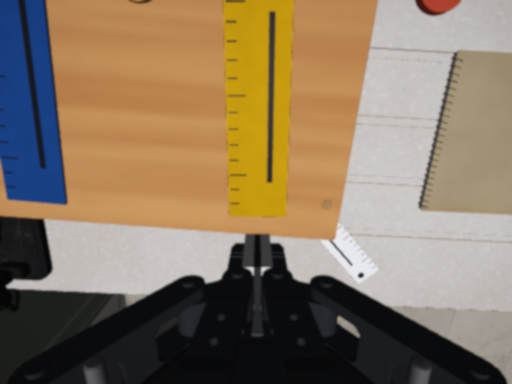

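The gauge's near end is at row 215 and the chest edge at about row 234 (column 260). The shut fingertips are just ahead of the edge, at (257,235).

```bash
python3 - <<'E'
from h import *
f=np.load("w1.npz");cT=cam("wrist",dict(ee_pos=f["pos"],ee_rot=f["rot"]));p,d=f["p"],f["d"]
print(onz([(228,216),(288,216)],cT,.208).round(4))
for c in (100,180,215,300,330):
    v=[r for r in range(180,260) if d[r,c]>.3];print(c,v[0],onz([(c,v[0]-.5)],cT,.205).round(4),d[v[0]-2:v[0]+2,c].round(3))
E
```

```text
[[0.4739 0.0479 0.208 ]
 [0.4761 0.006  0.208 ]]
100 223 [[0.4629 0.1394 0.205 ]] [0.2   0.199 0.422 0.423]
180 229 [[0.4613 0.0824 0.205 ]] [0.201 0.202 0.424 0.424]
215 231 [[0.461  0.0573 0.205 ]] [0.202 0.203 0.425 0.425]
300 238 [[ 0.4588 -0.0045  0.205 ]] [0.204 0.204 0.43  0.431]
330 240 [[ 0.4583 -0.0266  0.205 ]] [0.203 0.204 0.425 0.428]
```

```bash
python3 -m crank '[[[0.033,0,0],[0,0,0]],[[0.066,0,0],[0,0,0]],[[0.066,0,0.015],[0,0,0]],[[0.066,0,0.03],[0,0,0]],[[0.066,0,0.034],[0,0,0]],[[0.066,0,0.034],[0,0,0]],[[0.066,0,0.034],[0,0,0]],[[0.066,0,0.034],[0,0,0]]]'
python3 -m crank '[[[0,0,0.001],[0,0,0]],[[0,0,0.002],[0,0,0]],[[0,0,0.003],[0,0,0]],[[0,0,0.004],[0,0,0]],[[0,0,0.004],[0,0,0]]]'
python3 -m crank '[[[0,0,0.001],[0,0,0]],[[0,0,0.001],[0,0,0]],[[0,0,0.001],[0,0,0]]]'
```

```text
time_s: 2.85
ee_pos: [0.5353, 0.0296, 0.237]
ee_rot: [-3.14, -0.084, -0.002]
ft_force: [-0.3, 0.1, 0.1]
width: -0.0001
grasp_force: 0.0
time_s: 3.35
ee_pos: [0.535, 0.0298, 0.2322]
ee_rot: [-3.14, -0.085, 0.0]
ft_force: [-0.8, -0.0, 0.2]
width: -0.0
grasp_force: 0.0
time_s: 3.65
ee_pos: [0.5351, 0.0298, 0.2313]
ee_rot: [-3.14, -0.084, 0.0]
ft_force: [0.2, -0.5, 0.1]
width: 0.0003
grasp_force: 0.0
```

```bash
python3 -m crank '[[[0,0,0.0005],[0,0,0]],[[0,0,0.001],[0,0,0]],[[0,0,0.001],[0,0,0]],[[0,0,0.001],[0,0,0]]]'
python3 -m crank '[[[0,0,0.0005],[0,0,0]],[[0,0,0.0005],[0,0,0]],[[0,0,0.0005],[0,0,0]]]'
```

```text
time_s: 4.05
ee_pos: [0.5351, 0.0298, 0.2303]
ee_rot: [-3.14, -0.084, -0.0]
ft_force: [0.1, -0.3, -1.0]
width: 0.0003
grasp_force: 0.0
time_s: 4.35
ee_pos: [0.5351, 0.0297, 0.2301]
ee_rot: [-3.14, -0.084, -0.0]
ft_force: [-2.1, 0.6, 6.6]
width: 0.0
grasp_force: 2.9
```

```bash
python3 -m crank '[[[-0.002,0,0.0001],[0,0,0]],[[-0.005,0,0.0001],[0,0,0]],[[-0.009,0,0.0001],[0,0,0]],[[-0.013,0,0.0001],[0,0,0]],[[-0.017,0,0.0001],[0,0,0]],[[-0.02,0,0.0001],[0,0,0]],[[-0.02,0,0.0001],[0,0,0]]]'
python3 look.py w2 .208
```

```text
time_s: 5.05
ee_pos: [0.515, 0.0286, 0.2301]
ee_rot: [-3.14, -0.084, -0.001]
ft_force: [-2.7, -0.0, 9.8]
width: -0.0
grasp_force: 4.7
[0.515  0.0286 0.2301] [-2.7 -0.   9.8]
[217  61] [299 271] (array([558. ,  31.7]), array([ 38.8, 111.2]), 2.9)
```

```bash
python3 -m crank '[[[-0.003,0,-0.0001],[0,0,0]],[[-0.007,0,-0.0001],[0,0,0]],[[-0.011,0,-0.0001],[0,0,0]],[[-0.015,0,-0.0001],[0,0,0]],[[-0.019,0,-0.0001],[0,0,0]],[[-0.023,0,-0.0001],[0,0,0]],[[-0.025,0,-0.0001],[0,0,0]],[[-0.025,0,-0.0001],[0,0,0]]]'
python3 look.py w3 .208
```

```text
time_s: 5.9
ee_pos: [0.4901, 0.0273, 0.2301]
ee_rot: [-3.14, -0.084, -0.0]
ft_force: [-1.2, -0.9, 8.5]
width: 0.0001
grasp_force: 4.5
[0.4901 0.0273 0.2301] [-1.2 -0.9  8.5]
[217  61] [299 271] (array([533.1,  30.4]), array([ 38.8, 111.2]), 2.9)
```

```bash
python3 -m crank '[[[-0.003,0,0],[0,0,0]],[[-0.007,0,0],[0,0,0]],[[-0.011,0,0],[0,0,0]],[[-0.015,0,0],[0,0,0]],[[-0.018,0,0],[0,0,0]],[[-0.018,0,0],[0,0,0]],[[-0.018,0,0],[0,0,0]],[[-0.018,0,0],[0,0,0]]]'
python3 look.py w4 .208
python3 -m crank '[[[0,0,-0.002],[0,0,0]],[[0,0,-0.02],[0,0,0]],[[0,0,-0.045],[0,0,0]],[[0,0,-0.045],[0,0,0]],[[0,0,-0.045],[0,0,0]]]'
python3 look.py w5 .208
```

```text
time_s: 6.75
ee_pos: [0.4721, 0.0263, 0.2301]
ee_rot: [-3.14, -0.084, 0.0]
ft_force: [-2.0, -0.2, 10.2]
width: 0.0002
grasp_force: 5.1
[0.4721 0.0263 0.2301] [-2.  -0.2 10.2]
[217  61] [299 271] (array([515. ,  29.5]), array([ 38.8, 111.2]), 2.9)
time_s: 7.3
ee_pos: [0.4721, 0.0264, 0.2748]
ee_rot: [-3.14, -0.085, -0.0]
ft_force: [-0.5, -0.1, -0.6]
width: 0.0001
grasp_force: 0.0
[0.4721 0.0264 0.2748] [-0.5 -0.1 -0.6]
[227  74] [289 245] (array([511.7,  29.2]), array([ 38.6, 116.8]), 2.9)
```

The gauge now overhangs by about 50 mm, with its centre at x≈0.490, and lies flat. Next I open the gripper, back off over the overhanging end and lower to straddle it.

```bash
python3 -m crank '[[[-0.015,0,0],[0,0,0]],[[-0.03,0,0],[0,0,0]],[[-0.042,-0.001,0],[0,0,0]],[[-0.042,-0.001,0],[0,0,0]],[[-0.042,-0.001,0],[0,0,0]],[[-0.042,-0.001,0],[0,0,0]]]' 0.07
python3 look.py w6 .208
```

```text
time_s: 7.95
ee_pos: [0.4306, 0.0251, 0.2745]
ee_rot: [3.14, 0.084, -0.0]
ft_force: [0.1, 0.3, 0.2]
width: 0.0702
grasp_force: 0.0
[0.4306 0.0251 0.2745] [0.1 0.3 0.2]
[227   0] [293 244] (array([490.3,  28.1]), array([ 38.7, 155.2]), 2.9)
```

View pics/w6.png

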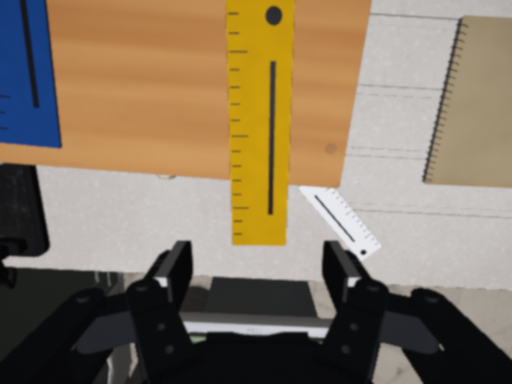

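The gauge's end at row 244 sticks well out past the chest edge (row ~180), centred between the open fingers (columns 185 and 330).

```bash
python3 -m crank '[[[0,0,0.02],[0,0,0]],[[0,0,0.04],[0,0,0]],[[0,0,0.05],[0,0,0]],[[0,0,0.0545],[0,0,0]],[[0,0,0.0545],[0,0,0]],[[0,0,0.0545],[0,0,0]]]'
python3 -m crank '[[[0,0,0],[0,0,0]],[[0,0,0],[0,0,0]],[[0,0,0],[0,0,0]],[[0,0,0],[0,0,0]],[[0,0,0],[0,0,0]],[[0,0,0],[0,0,0]],[[0,0,0],[0,0,0]],[[0,0,0],[0,0,0]]]' 0.03 50
```

```text
time_s: 8.6
ee_pos: [0.4304, 0.0251, 0.2207]
ee_rot: [-3.14, -0.084, -0.001]
ft_force: [0.1, -0.3, -1.1]
width: 0.07
grasp_force: 0.0
time_s: 9.4
ee_pos: [0.4303, 0.0251, 0.2204]
ee_rot: [-3.14, -0.085, -0.001]
ft_force: [0.6, 0.3, 4.6]
width: 0.038
grasp_force: 49.7
```

```bash
python3 -m crank '[[[0,0,-0.005],[0,0,0]],[[0,0,-0.015],[0,0,0]],[[0,0,-0.03],[0,0,0]],[[0,0,-0.045],[0,0,0]],[[0,0,-0.055],[0,0,0]],[[0,0,-0.055],[0,0,0]],[[0,0,-0.055],[0,0,0]],[[0,0,-0.055],[0,0,0]]]'
python3 look.py w7 .263
python3 - <<'E'
from h import *
f=np.load("w7.npz");cT=cam("wrist",dict(ee_pos=f["pos"],ee_rot=f["rot"]));p,d=f["p"],f["d"]
m=mask(p,(22,170,40),(33,255,255))&((d>0)*255).astype(np.uint8);v,u=np.nonzero(cv2.erode(m,np.ones((5,5))))
P=pts(np.c_[u,v],d,cT);A=np.c_[P[:,:2]-[.43,.025],np.ones(len(P))];k=np.linalg.lstsq(A,P[:,2],rcond=None)[0];print("slope x,y, z at grip",k.round(3),P.min(0),P.max(0))
E
```

```text
time_s: 10.2
ee_pos: [0.4299, 0.0251, 0.2748]
ee_rot: [-3.14, -0.085, 0.002]
ft_force: [-0.0, 0.3, -0.5]
width: 0.0378
grasp_force: 50.1
[0.4299 0.0251 0.2748] [-0.   0.3 -0.5]
[214   0] [307 289] (array([481.1,  28.7]), array([ 39.6, 137.3]), 2.2)
slope x,y, z at grip [-0.006 -0.001  0.261] [0.41168375 0.00737286 0.25786906] [0.55151209 0.0494146  0.26331327]
```

View pics/w7.png

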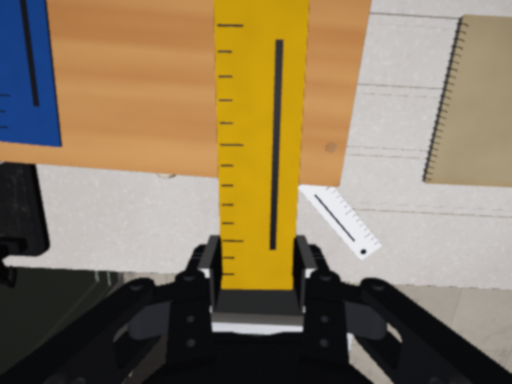

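The gauge is held level: its end is at row 289 and its slope is under 0.01. Its top is 13 mm below the TCP. Now I carry it to the notebook.

```bash
python3 -m crank '[[[0.001,0.015,0],[0,0,0.01]],[[0.002,0.045,0],[0,0,0.02]],[[0.004,0.085,0],[0,0,0.03]],[[0.006,0.125,0],[0,0,0.04]],[[0.008,0.165,0],[0,0,0.05]],[[0.011,0.205,0],[0,0,0.05]],[[0.013,0.245,0],[0,0,0.05]],[[0.015,0.28,0],[0,0,0.05]],[[0.016,0.305,0],[0,0,0.05]],[[0.016,0.312,0],[0,0,0.05]]]'
python3 -m crank '[[[0,0,0.025],[0,0,0]],[[0,0,0.06],[0,0,0]],[[0,0,0.1],[0,0,0]],[[0,0,0.14],[0,0,0]],[[0,0,0.165],[0,0,0]],[[0,0,0.175],[0,0,0]],[[0,0,0.175],[0,0,0]],[[0,0,0.175],[0,0,0]]]'
python3 look.py w8 .087
python3 - <<'E'
from h import *
p,d=bot.capture("top");cT=cam("top");cv2.imwrite("pics/top1.png",p[...,::-1])
for c in rects(mask(p,(22,190,50),(32,255,255)),150): print("top",c[:,0].mean(0),fit(c,cT,.087))
for c in rects(mask(p,(100,120,30),(125,255,255)),300): print("blu",fit(c,cT,.208))
f=np.load("w8.npz");cT=cam("wrist",dict(ee_pos=f["pos"],ee_rot=f["rot"]));p=f["p"];m=mask(p,(13,30,40),(28,150,220))
for c in rects(m,2000): print("nb wrist",c[:,0].min(0),c[:,0].max(0),fit(c,cT,.01))
E
```

```text
time_s: 11.25
ee_pos: [0.4622, -0.2882, 0.2744]
ee_rot: [3.141, 0.001, -0.002]
ft_force: [0.1, 1.0, -0.6]
width: 0.0378
grasp_force: 50.2
time_s: 12.05
ee_pos: [0.4633, -0.2856, 0.1013]
ee_rot: [3.141, 0.006, 0.002]
ft_force: [-0.7, 0.2, 0.1]
width: 0.038
grasp_force: 50.2
[ 0.4633 -0.2856  0.1013] [-0.7  0.2  0.1]
[214   0] [307 288] (array([ 514.5, -284.8]), array([ 39.8, 139.2]), -0.6)
top [355.55 171.85] (array([ 561.4, -285.6]), array([35.7, 78.2]), -0.6)
blu (array([554. , 175.9]), array([ 35.9, 155.4]), -2.6)
nb wrist [296   0] [372 258] (array([ 514.4, -338.2]), array([ 44.7, 189. ]), 0.2)
nb wrist [146   0] [219 258] (array([ 514.2, -232.9]), array([ 44.3, 189. ]), -0.1)
```

View pics/w8.png

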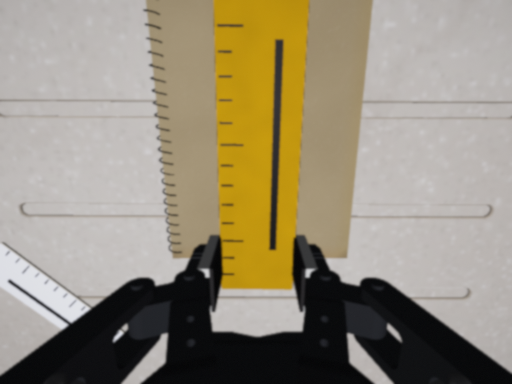

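The gauge sits squarely over the notebook. The notebook's near edge is at row 258, which puts its centre at about (0.525, -0.286). I lower in small steps near the cover.

```bash
python3 -m crank '[[[0,0,0.02],[0,0,0]],[[0,0,0.04],[0,0,0]],[[0,0,0.056],[0,0,0]],[[0,0,0.062],[0,0,0]],[[0,0,0.065],[0,0,0]],[[0,0,0.067],[0,0,0]],[[0,0,0.068],[0,0,0]],[[0,0,0.068],[0,0,0]],[[0,0,0.068],[0,0,0]]]'
python3 -m crank '[[[0,0,0.001],[0,0,0]],[[0,0,0.002],[0,0,0]],[[0,0,0.002],[0,0,0]]]'
```

```text
time_s: 13.05
ee_pos: [0.463, -0.2856, 0.0326]
ee_rot: [3.141, 0.006, 0.001]
ft_force: [0.6, 0.0, -1.0]
width: 0.0376
grasp_force: 50.2
time_s: 13.35
ee_pos: [0.463, -0.2856, 0.0306]
ee_rot: [3.142, 0.006, 0.0]
ft_force: [-0.9, -0.2, 8.7]
width: 0.0377
grasp_force: 54.9
```

The tips touch the cover, so I back off 0.5 mm and release.

```bash
python3 -m crank '[[[0,0,-0.0005],[0,0,0]],[[0,0,-0.0005],[0,0,0]],[[0,0,-0.0005],[0,0,0]],[[0,0,-0.0005],[0,0,0]],[[0,0,-0.0005],[0,0,0]],[[0,0,-0.0005],[0,0,0]],[[0,0,-0.0005],[0,0,0]]]' 0.06 20
python3 -m crank '[[[0,0,-0.01],[0,0,0]],[[0,0,-0.03],[0,0,0]],[[0,0,-0.06],[0,0,0]],[[0,0,-0.09],[0,0,0]],[[0,0,-0.12],[0,0,0]],[[0,0,-0.12],[0,0,0]],[[0,0,-0.12],[0,0,0]]]'
python3 look.py w9 .013
python3 - <<'E'
from h import *
p,d=bot.capture("top");cT=cam("top")
for c in rects(mask(p,(100,120,30),(125,255,255)),300): print("blu",fit(c,cT,.208))
f=np.load("w9.npz");cT=cam("wrist",dict(ee_pos=f["pos"],ee_rot=f["rot"]));p,d=f["p"],f["d"]
m=mask(p,(22,170,40),(33,255,255));v,u=np.nonzero(cv2.erode(m,np.ones((5,5))));P=pts(np.c_[u,v],d,cT);P=P[P[:,2]<.05]
print(np.linalg.lstsq(np.c_[P[:,:2]-P[:,:2].mean(0),np.ones(len(P))],P[:,2],rcond=None)[0].round(3))
E
```

```text
time_s: 14.05
ee_pos: [0.4629, -0.2856, 0.0308]
ee_rot: [-3.141, -0.006, 0.0]
ft_force: [-0.3, -0.3, -0.0]
width: 0.0601
grasp_force: 0.0
time_s: 14.75
ee_pos: [0.463, -0.2856, 0.1515]
ee_rot: [3.141, 0.006, 0.002]
ft_force: [0.2, -0.2, -0.4]
width: 0.06
grasp_force: 0.0
[ 0.463  -0.2856  0.1515] [ 0.2 -0.2 -0.4]
[236  30] [283 211] (array([ 523.9, -284.9]), array([ 38.8, 158. ]), -0.8)
blu (array([553.9, 175.9]), array([ 35.9, 155.6]), -2.5)
[ 0.    -0.001  0.012]
```

View pics/w9.png

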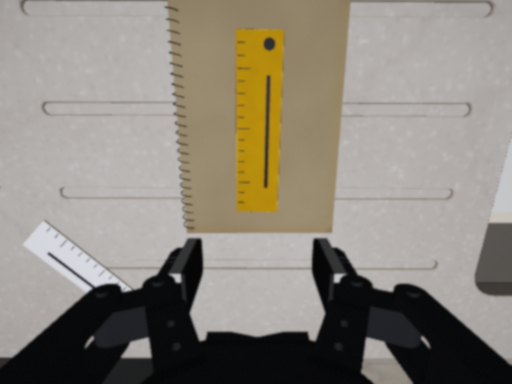

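The gauge (rows 30–211, columns 236–283) lies flat on the notebook, within about 1 mm of its centre and in line with it. The gripper is clear and the blue gauge hasn't moved, so I hand in.

```bash
python3 -c "
from station import bot
print(bot.job_done())"
```

```text
the job is handed in; nothing more can be done
None
```

The job is handed in: the yellow gauge lies flat and lengthwise on the notebook, about 1 mm from its centre; the blue gauge did not move, and it took about 15 s of the 58 s allowed.

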